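# Swing the lamp tester's selector arm to the lamp and press test

### The job

A lamp sits in one of the three holders of the round blue lamp tester; the other two holders are closed with black plugs. Push the orange selector arm round with a fingertip, without pinching it, until it points straight at the middle of that lamp, and only then press the green test button all the way down and let it come up again. Leave the lamp and the plugs sitting in their holders, and do not nudge or pick up the loose spare bulb, black tape or terminal strip beside the tester.

Things in the scene. Friction and masses are not known exactly. Their poses are not given: they have to be found in the camera images.
- tester: lamp tester: a fixed round blue base plate, 310 mm across and 12 mm thick. Origin at the centre of its underside, z up; the arm's pivot is over it. The three white lamp holders (42 mm across, tops 26 mm above the worktop) lie 120 mm from the origin, along the plate's x axis and 60 degrees to either side of it; the button lies 125 mm from the origin along -x.
- pointer (a joint): angle of the selector arm on the tester, rad, about the upright pivot, growing anticlockwise seen from above; 0 or 2 pi: along the tester's x axis, at the middle holder; +pi/3, -pi/3 (5 pi/3): at the outer holders; pi: at the button. Starts at 2.45 to 3.83; can be pushed either way to any holder. Stays where it is left: 1 to 1.5 N at 55 mm from the pivot turns it.
- pointer_axis (a point): point on the arm's pivot axis, 62 mm above the worktop, level with the arm's top edge. Its x axis points along the arm from the pivot to the tip, z up.
- pointer_tip (a point): the outer end of the orange arm, at its top edge, 83 mm from the pivot axis and 62 mm above the worktop. The arm is a straight bar 16 mm wide between 19 and 73 mm from the pivot (sides 44 to 59 mm above the worktop), narrowing to a 5 to 8 mm tip; free space of 32 mm lies under it. The black hub is 38 mm across. In the rules pointer_c5 is the bar's left (anticlockwise) side, pointer_c6 its right.
- lamp_center (a point): centre of the loose white reflector lamp in its holder, 51 mm across at its upper end, which is its flat face; it narrows downwards to 23 mm in the holder. Its top is about 67 mm above the worktop and its centre 120 mm from the pivot axis. It merely sits in the holder.
- plug_a: a loose black round plug, 40 mm across, 17 mm high, sitting in one of the other two holders; origin at the centre of its underside, its top 33 mm above the worktop
- plug_b: the second such plug, in the remaining holder
- test_button (a joint): travel of the button, m: 0 up, 0.006 fully down; spring return, 5 N when fully down
- test_button_top (a point): centre of the top of the green round button, 28 mm across; it is pressed straight down 6 mm and stands in a black collar 44 mm across whose top lies about 10 mm below it
- bulb_spare: a loose white spare bulb standing on the worktop to the right of the tester (a bystander), 51 mm across, 58 mm high; origin at the centre of its underside
- roll_black: a loose roll of black tape on the worktop (a bystander), 55 mm across, 19 mm high; origin at the centre of its underside
- strip: a loose white terminal strip on the worktop (a bystander), 19 x 66 x 16 mm; origin at the centre of its underside
Mind the look-alikes: they are no part of the job. Leave any red look-alike of the part that bears lamp_center alone.

How it is judged:
By the outcome, as a careful person would: the job done as asked, in the order asked, and still so for the second after the job is handed in, with the robot touching nothing.
It also fails if it takes over 53 s, if anything falls off the work surface, if the arm or the gripper's body presses on something with over 40 N, if the wrist force passes 120 N, or if a joint passes its speed limit or range.

### The arm

A 7-joint arm with a two-finger parallel gripper is mounted at the origin on a cart in front of the work surface, level with it; the furniture and walls round the work are solid. World frame = base frame: x ahead of the robot, y to its left, z up, the work surface at z = 0. Lengths are in m, angles in rad, forces in N, time in s.
With the tool pointing down it reaches from about 0.35 to 0.9 m from the base axis. Payload 8.1 kg.
Tool frame: the origin (TCP) lies on the centre line of the jaws, within the pads' length; the fingertips stand arm.tips_ahead ahead of it and the grasp point (between the pads) lies 8 mm behind it (arm.tips_ahead is the distance from the TCP to the fingertips, in m); z points along the fingers, y is the direction in which the jaws open and shut (so a half turn about z gives the same grasp; the last joint's range is limited). The gripper opens to 92 mm and grips with 3 to 60 N. Pads are 19 mm wide; open, the fingers measure 130 mm over their backs; the gripper's body (75 mm by 190 mm) begins 47 mm behind the grasp point.
Start: joints at [1.152, 0.434, 0.025, 1.573, -0.012, 1.134, -0.075], TCP at [0.194, -0.594, 0.238] pointing down, gripper open.
Joint ranges: [-2.62, 2.62], [-0.44, 2.09], [-1.27, 1.32], [0.08, 2.57], [-1.32, 4.46], [0.12, 2], [-2.74, 2.74]. Speed limits (rad/s): [2.22, 2.22, 3.01, 3.01, 3.14, 3.14, 3.14].

### API

Orientations are given as a rotation vector (axis times angle).
In Python, from cell import arm gives the robot as it stands. The module is installed in compiled form; this text tells all that it offers.
- The arm moves only by the tool jog_arm, never from a script. Its argument "moves" is a list of rows, each an object with "twist": the turn, a rotation vector about the tool's x, y, z in units of 10 degrees (1.0 is 10 degrees), a list of three; "xyz": the shift along the tool's x, y, z in units of 60 mm (1.0 is 60 mm), a list of three; "grip": the closure, from -1 (fully open) to 1 (shut). A call has 1 to 5 rows; each row is the pose to reach, as a shift and turn from the pose commanded when the call began, along the tool's axes at that moment; what a row does not reach only later rows make up. A row lasts 1/8 s, in which the tool goes at most 62.5 mm and 10.7 degrees, less where a joint would pass 70% of its speed; a pose out of reach is approached as far as the arm can. A call with a gripper value outside its range is refused whole. The fingers move at their own pace and stop on an object; "force" is the grip in N (left out, the last holds). Time passes only in rows, so rows that repeat a pose let the fingers close. It gives the time, the measured TCP pose, the force and the opening at its end, in the units of the state.
- arm.observe(): the state, without advancing time (a new reading comes with each control period).
- arm.get_image(name): name is "scene" or "top" or "wrist"; returns the picture (400x640x3 uint8, blue, green, red); there is no depth.
- arm.camera_params(name): a dict with "mtx" (3x3 intrinsics, pixels), "T" (4x4, takes a point from camera to world coordinates); the wrist camera has in their place "T_tool_cam" (4x4, takes a point from camera to tool coordinates, whose origin is the TCP and whose axes are the flange's). Camera axes: x right, y down, z forward; pixel columns grow to the right and rows downward; lengths in m; the calibration is good to about 2 mm. A picture is of the moment at which its call begins: read the wrist's pose just before it. camera_params takes no time and is no camera call.
- arm.sign_off(): hands the job in, once; it reports no verdict.
The state is a dict: "clock": time; "joints": joint angles; "dq": joint speeds; "joint_efforts": joint torques, N m; "position": TCP position; "ee_rot": TCP orientation; "force": force on the tool from outside, world axes, zero at the start; "ft_torque": the same for the moment, N m; "width": opening from 0.0 (shut) to 1.0 (fully open).
Only numpy, scipy, OpenCV 4.12 (cv2) and the standard library are available. Lean on these libraries where they do the work, as an engineer would, in place of code of your own. Each camera call takes 0.05 s, during which the arm holds its last target. There are 200 camera calls.

## Working session

There is one attempt and no reset: what is moved stays moved. The work goes in short steps, Python scripts to look and compute and a tool call to move; the robot and the scene stay as the last step left them, time stands still between calls to the robot, and variables do not carry over. Pictures are saved under pics/ and viewed, about 8 in all and at most 12, crops included, and the job is handed in when it is done.

Besides the shell and the picture viewer there is one more tool, called after "Emit:" as name(argument=value, ...), one argument or row to a line, values as JSON. jog_arm: Moves the arm, as the interface text tells. Its arguments: {"type":"object","properties":{"moves":{"type":"array","items":{"type":"object","properties":{"twist":{"type":"array","items":{"type":"number"}},"xyz":{"type":"array","items":{"type":"number"}},"grip":{"type":"number"}}}},"force":{"type":"number"}},"required":["moves"]}

```bash
mkdir -p pics; python3 - <<'E'
from cell import arm
import cv2,numpy as np
print(arm.observe(),arm.tips_ahead)
for n in("top","scene"):
    cv2.imwrite(f"pics/{n}0.png",arm.get_image(n)); p=arm.camera_params(n);print(n,p)
print(arm.camera_params("wrist"))
E
```

```text
{'clock': 0.0, 'joints': array([ 1.15241385,  0.43523461,  0.02499177,  1.57408574, -0.01161803,
        1.13394841, -0.0750953 ]), 'dq': array([ 0.00041143, -0.00069609,  0.00136064, -0.00014353, -0.00042049,
       -0.0001754 , -0.00163972]), 'joint_efforts': array([ 1.09428016e-03, -6.67834926e+01,  9.85730812e-01, -3.14455175e+01,
       -6.03752607e-02,  4.25415463e-02,  1.61154762e-04]), 'position': array([ 0.19389749, -0.59366588,  0.23694232]), 'ee_rot': array([-3.10106964e+00, -4.93598916e-01,  5.80452280e-04]), 'force': array([-0.46210772,  0.19447343,  0.15547046]), 'ft_torque': array([-0.00873058,  0.00126437,  0.03942152]), 'width': 1.000343196769025} 0.011
top {'mtx': array([[432.40695508,   0.        , 314.56905682],
       [  0.        , 432.40695508, 203.97948027],
       [  0.        ,   0.        ,   1.        ]]), 'T': array([[-0.00658757, -0.98649547,  0.16365605,  0.34766452],
       [-0.99988093,  0.00878201,  0.01268898,  0.34626452],
       [-0.01395485, -0.16355297, -0.98643585,  1.22021939],
       [ 0.        ,  0.        ,  0.        ,  1.        ]])}
sce
[... 235 characters left out ...]
    [-0.69266969,  0.41720351, -0.58834508,  1.23385199],
       [ 0.02085596, -0.80379723, -0.59453767,  0.96583307],
       [ 0.        ,  0.        ,  0.        ,  1.        ]])}
{'mtx': array([[344.55647325,   0.        , 321.50006655],
       [  0.        , 344.55647325, 200.2612111 ],
       [  0.        ,   0.        ,   1.        ]]), 'T_tool_cam': array([[ 9.45882756e-04, -9.61179098e-01, -2.75923625e-01,
         7.46839642e-02],
       [ 9.99998342e-01,  4.79731310e-04,  1.75691183e-03,
         1.41209609e-03],
       [-1.55633772e-03, -2.75924829e-01,  9.61177958e-01,
        -1.46534930e-01],
       [ 0.00000000e+00,  0.00000000e+00,  0.00000000e+00,
         1.00000000e+00]])}
```

View pics/top0.png

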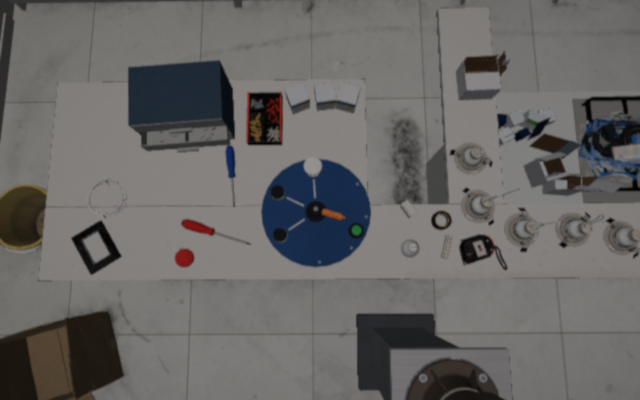

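View pics/scene0.png

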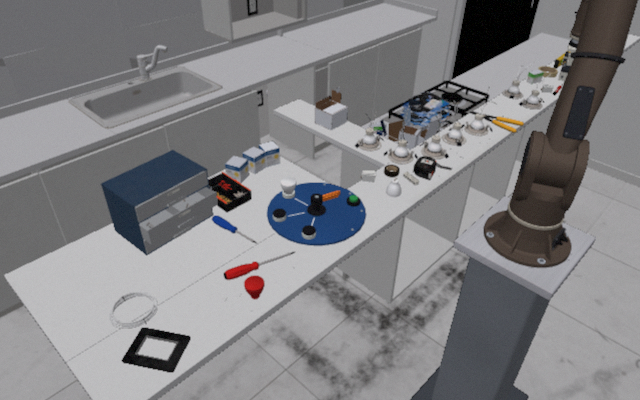

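```bash
cat > h.py <<'E'
import numpy as np,cv2
from cell import arm
def world(name,uv,z,T=None):
    p=arm.camera_params(name); T=p["T"] if T is None else T
    d=T[:3,:3]@np.linalg.inv(p["mtx"])@[uv[0],uv[1],1]; o=T[:3,3]
    return o+d*(z-o[2])/d[2]
def proj(name,X,T=None):
    p=arm.camera_params(name); T=p["T"] if T is None else T
    c=p["mtx"]@(T[:3,:3].T@(np.asarray(X)-T[:3,3])); return c[:2]/c[2]
E
python3 - <<'E'
import cv2
im=cv2.imread("pics/top0.png")[150:275,255:375]
cv2.imwrite("pics/crop0.png",cv2.resize(im,None,fx=5,fy=4.8,interpolation=cv2.INTER_CUBIC) if 0 else cv2.resize(im,(576,600),interpolation=cv2.INTER_CUBIC))
E
```

```text
(no output)
```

View pics/crop0.png

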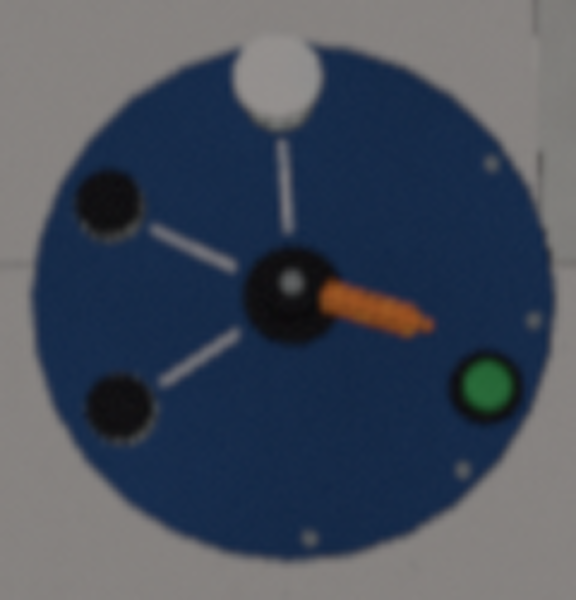

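```bash
python3 - <<'E'
from h import *
f=lambda u,v,z:world("top",(255+u/4.8,150+v/4.8),z)
c=f(293,302,.012);L=f(278,78,.067);h=f(293,285,.062);t=f(432,324,.062);b=f(487,385,.030)
p1=f(109,202,.033);p2=f(121,406,.033)
for n,x in dict(c=c,L=L,t=t,b=b,p1=p1,p2=p2).items():
    d=x-c;print(n,x.round(4),np.hypot(*d[:2]).round(4),np.degrees(np.arctan2(d[1],d[0])).round(1))
E
```

```text
c [0.5225 0.3578 0.012 ] 0.0 0.0
L [0.644  0.3649 0.067 ] 0.1217 3.4
t [0.5021 0.2793 0.062 ] 0.0811 -104.6
b [0.4708 0.2465 0.03  ] 0.1228 -114.9
p1 [0.5793 0.4645 0.033 ] 0.1209 62.0
p2 [0.46   0.4567 0.033 ] 0.117 122.3
```

```bash
cat >> h.py <<'E'
from scipy.spatial.transform import Rotation as Ro
def down(az):  # tool down with tool x at azimuth az (deg)
    a=np.radians(az); x=np.array([np.cos(a),np.sin(a),0]);z=np.array([0,0,-1.]);return np.c_[x,np.cross(z,x),z]
def rel(pos,az,p0=None,R0=None):
    s=arm.observe(); p0=s["position"] if p0 is None else p0
    R0=Ro.from_rotvec(s["ee_rot"]).as_matrix() if R0 is None else R0
    print("xyz",(R0.T@(np.array(pos)-p0)/.06).round(3),"twist",(np.degrees(Ro.from_matrix(R0.T@down(az)).as_rotvec())/10).round(3))
def wristT():
    s=arm.observe();T=np.eye(4);T[:3,:3]=Ro.from_rotvec(s["ee_rot"]).as_matrix();T[:3,3]=s["position"]
    return T@arm.camera_params("wrist")["T_tool_cam"]
E
python3 - <<'E'
from h import *
rel((.36,-.35,.24),36)
rel((.465,-.1,.24),55)
rel((.465,.316,.20),75)
E
```

```text
xyz [ 3.892 -3.001 -0.046] twist [-8.000e-03 -1.000e-03 -1.791e+00]
xyz [ 6.85  -6.418 -0.041] twist [-8.000e-03 -2.000e-03 -3.691e+00]
xyz [  9.003 -13.007   0.635] twist [-8.000e-03 -3.000e-03 -5.691e+00]
```

Emit:
jog_arm(
  moves=[
    {"xyz": [3.9,-3.0,0],"twist": [0,0,-1.8],"grip": 1},
    {"xyz": [3.9,-3.0,0],"twist": [0,0,-1.8],"grip": 1},
    {"xyz": [3.9,-3.0,0],"twist": [0,0,-1.8],"grip": 1},
    {"xyz": [3.9,-3.0,0],"twist": [0,0,-1.8],"grip": 1},
    {"xyz": [3.9,-3.0,0],"twist": [0,0,-1.8],"grip": 1},
  ],
  force=10,
)

```text
clock: 0.72
position: [0.3619, -0.3476, 0.2377]
ee_rot: [-2.986, -0.976, -0.0]
force: [0.7, -0.3, 0.7]
width: 0.505
```

```bash
python3 - <<'E'
from h import *
print(arm.observe()["joints"].round(2))
rel((.465,-.1,.24),55)
rel((.465,.316,.20),75)
E
```

```text
[ 0.8   0.25 -0.17  1.86  0.05  1.04 -0.33]
xyz [ 3.824 -2.314 -0.037] twist [-0.002 -0.003 -1.879]
xyz [ 7.92  -7.908  0.634] twist [-1.000e-03 -3.000e-03 -3.879e+00]
```

Emit:
jog_arm(
  moves=[
    {"xyz": [3.8,-2.3,0],"twist": [0,0,-1.9],"grip": 1},
    {"xyz": [3.8,-2.3,0],"twist": [0,0,-1.9],"grip": 1},
    {"xyz": [3.8,-2.3,0],"twist": [0,0,-1.9],"grip": 1},
    {"xyz": [3.8,-2.3,0],"twist": [0,0,-1.9],"grip": 1},
    {"xyz": [3.8,-2.3,0],"twist": [0,0,-1.9],"grip": 1},
  ],
)

```text
clock: 1.35
position: [0.4646, -0.1, 0.2378]
ee_rot: [-2.78, -1.461, -0.002]
force: [0.2, -0.4, -0.2]
width: 0.009
```

```bash
python3 - <<'E'
from h import *
print(arm.observe()["joints"].round(2))
rel((.465,.316,.20),75)
E
```

```text
[ 0.43  0.22 -0.39  1.9   0.1   1.04 -0.61]
xyz [ 5.712 -3.928  0.639] twist [-1.000e-03 -9.000e-03 -1.956e+00]
```

Emit:
jog_arm(
  moves=[
    {"xyz": [5.7,-3.9,0.6],"twist": [0,0,-1.95],"grip": 1},
    {"xyz": [5.7,-3.9,0.6],"twist": [0,0,-1.95],"grip": 1},
    {"xyz": [5.7,-3.9,0.6],"twist": [0,0,-1.95],"grip": 1},
    {"xyz": [5.7,-3.9,0.6],"twist": [0,0,-1.95],"grip": 1},
    {"xyz": [5.7,-3.9,0.6],"twist": [0,0,-1.95],"grip": 1},
  ],
)

```text
clock: 1.98
position: [0.4662, 0.2084, 0.2104]
ee_rot: [2.5, 1.903, -0.0]
force: [0.4, -0.2, 0.0]
width: 0.002
```

```bash
python3 - <<'E'
from h import *
print(arm.observe()["joints"].round(2))
rel((.465,.316,.20),75)
E
```

```text
[-0.07  0.34 -0.59  1.85  0.22  1.02 -1.01]
xyz [ 1.723 -0.498  0.172] twist [ 0.     0.002 -0.045]
```

Emit:
jog_arm(
  moves=[
    {"xyz": [1.7,-0.5,0.2],"twist": [0,0,0],"grip": 1},
    {"xyz": [1.7,-0.5,0.2],"twist": [0,0,0],"grip": 1},
    {"xyz": [1.7,-0.5,0.2],"twist": [0,0,0],"grip": 1},
    {"xyz": [1.7,-0.5,0.2],"twist": [0,0,0],"grip": 1},
  ],
)

```text
clock: 2.48
position: [0.4646, 0.3123, 0.1982]
ee_rot: [2.499, 1.903, -0.002]
force: [0.7, -0.1, 0.5]
width: 0.002
```

```bash
python3 - <<'E'
from h import *
s=arm.observe();print(s["joints"].round(2),s["position"],s["ee_rot"])
T=wristT();np.save("T1.npy",T);cv2.imwrite("pics/w1.png",arm.get_image("wrist"))
rel((.465,.316,.056),75)
E
```

```text
[-0.26  0.44 -0.59  1.75  0.27  1.04 -1.21] [0.46456002 0.31230422 0.19816765] [ 2.49884458e+00  1.90324129e+00 -2.09132657e-03]
xyz [ 0.073 -0.018  2.372] twist [ 0.     0.008 -0.048]
```

View pics/w1.png

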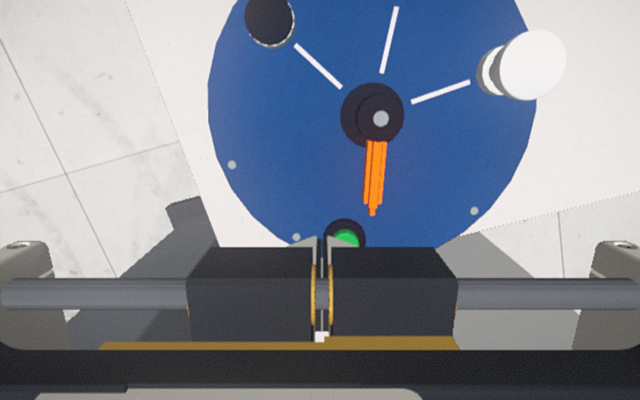

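```bash
python3 - <<'E'
from h import *
T=np.load("T1.npy")
f=lambda u,v,z:world("wrist",(u,v),z,T)
L=f(532,65,.067);t=f(372,214,.062);b=f(345,241,.03);p=f(270,21,.033);m=f(376.5,145,.062);
for n,x in dict(L=L,t=t,m=m,b=b,p=p).items():
    d=x-[.5225,.3578,0];print(n,x.round(4),np.hypot(*d[:2]).round(4),np.degrees(np.arctan2(d[1],d[0])).round(1))
for z in(.06,.07,.08,.09): print(z,f(380,118,z))
E
```

```text
L [0.645  0.3656 0.067 ] 0.1227 3.6
t [0.5024 0.2804 0.062 ] 0.0799 -104.6
m [0.5193 0.3373 0.062 ] 0.0208 -98.9
b [0.4724 0.2486 0.03  ] 0.1202 -114.6
p [0.4612 0.4542 0.033 ] 0.1143 122.5
0.06 [0.52703752 0.35731496 0.06      ]
0.07 [0.52556548 0.35821594 0.07      ]
0.08 [0.52409344 0.35911692 0.08      ]
0.09 [0.52262139 0.3600179  0.09      ]
```

Emit:
jog_arm(
  moves=[
    {"xyz": [0.05,0,1.2],"twist": [0,0,0],"grip": 1},
    {"xyz": [0.05,0,2.0],"twist": [0,0,0],"grip": 1},
    {"xyz": [0.05,0,2.35],"twist": [0,0,0],"grip": 1},
    {"xyz": [0.05,0,2.35],"twist": [0,0,0],"grip": 1},
  ],
)

```text
clock: 3.02
position: [0.4652, 0.3136, 0.0564]
ee_rot: [2.501, 1.901, -0.005]
force: [-0.4, 0.8, 0.1]
width: 0.004
```

```bash
cat >> h.py <<'E'
PIV=np.array([.5238,.3593])
def push(ths,d=.027,r=.055,z=.056):
    for th in ths:
        a=np.radians(th);u=np.array([np.cos(a),np.sin(a)]);cw=np.array([u[1],-u[0]])
        rel((*(PIV+r*u+d*cw),z),th+180)
E
python3 - <<'E'
from h import *
s=arm.observe();print(s["position"],s["force"],s["clock"])
T=wristT();np.save("T2.npy",T);cv2.imwrite("pics/w2.png",arm.get_image("wrist"))
push([-106,-101,-93,-85,-77])
E
```

```text
[0.46517058 0.31362613 0.05637049] [-0.449129    0.79677651  0.10863694] 3.025
xyz [0.061 0.274 0.03 ] twist [-0.001  0.005  0.049]
xyz [0.025 0.355 0.03 ] twist [-0.001  0.005 -0.451]
xyz [-0.018  0.491  0.03 ] twist [-1.000e-03  5.000e-03 -1.251e+00]
xyz [-0.042  0.632  0.03 ] twist [-2.000e-03  5.000e-03 -2.051e+00]
xyz [-0.046  0.774  0.03 ] twist [-2.000e-03  5.000e-03 -2.851e+00]
```

View pics/w2.png

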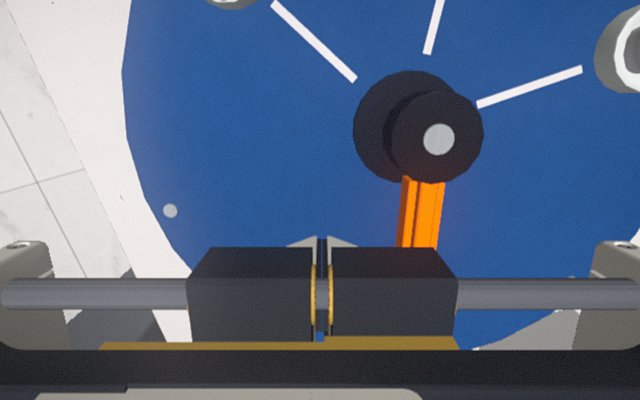

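Emit:
jog_arm(
  moves=[
    {"xyz": [0.06,0.15,0.03],"twist": [0,0,0],"grip": 1},
    {"xyz": [0.06,0.27,0.03],"twist": [0,0,0.05],"grip": 1},
    {"xyz": [0.025,0.355,0.03],"twist": [0,0,-0.45],"grip": 1},
    {"xyz": [-0.02,0.49,0.03],"twist": [0,0,-1.25],"grip": 1},
    {"xyz": [-0.04,0.63,0.03],"twist": [0,0,-2.05],"grip": 1},
  ],
)

```text
clock: 3.7
position: [0.5022, 0.3035, 0.0568]
ee_rot: [2.116, 2.321, 0.001]
force: [-1.5, -1.0, 1.4]
width: 0.007
```

```bash
python3 - <<'E'
from h import *
s=arm.observe();print(s["position"],s["force"],s["clock"],s["joints"].round(2))
cv2.imwrite("pics/w3.png",arm.get_image("wrist"))
push([-78,-71,-64,-57,-50])
E
```

```text
[0.50217608 0.30345208 0.05675737] [-1.4636469  -1.04891235  1.39633124] 3.7 [-0.23  0.66 -0.6   1.81  0.49  0.82 -0.98]
xyz [-0.052  0.082  0.01 ] twist [ 0.01   0.002 -0.64 ]
xyz [-0.087  0.202  0.01 ] twist [ 0.01   0.003 -1.34 ]
xyz [-0.107  0.325  0.01 ] twist [ 0.01   0.004 -2.04 ]
xyz [-0.112  0.449  0.011] twist [ 0.01   0.004 -2.74 ]
xyz [-0.102  0.573  0.011] twist [ 0.01   0.005 -3.44 ]
```

View pics/w3.png

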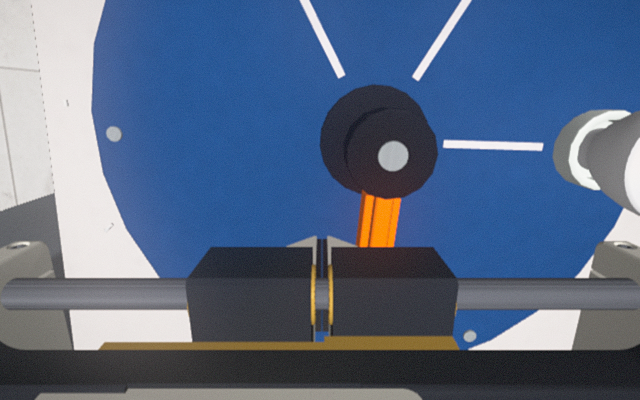

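Emit:
jog_arm(
  moves=[
    {"xyz": [-0.05,0.08,0.01],"twist": [0,0,-0.65],"grip": 1},
    {"xyz": [-0.085,0.2,0.01],"twist": [0,0,-1.35],"grip": 1},
    {"xyz": [-0.105,0.325,0.01],"twist": [0,0,-2.05],"grip": 1},
    {"xyz": [-0.11,0.45,0.01],"twist": [0,0,-2.75],"grip": 1},
    {"xyz": [-0.1,0.575,0.01],"twist": [0,0,-3.45],"grip": 1},
  ],
)

```text
clock: 4.38
position: [0.5376, 0.2997, 0.0561]
ee_rot: [1.337, 2.841, -0.0]
force: [0.7, -2.3, 3.5]
width: 0.01
```

```bash
python3 - <<'E'
from h import *
s=arm.observe();print(s["position"],s["force"],s["clock"],s["joints"].round(2))
push([-48,-41,-34,-27,-20])
E
```

```text
[0.53760292 0.29967319 0.05612757] [ 0.66874006 -2.27259042  3.51050482] 4.375 [-0.12  0.74 -0.74  1.73  0.61  0.91 -0.42]
xyz [-0.022  0.045  0.002] twist [ 0.003  0.01  -0.243]
xyz [-0.065  0.162  0.002] twist [ 0.002  0.011 -0.943]
xyz [-0.094  0.283  0.002] twist [ 0.002  0.011 -1.643]
xyz [-0.107  0.407  0.003] twist [ 1.000e-03  1.100e-02 -2.343e+00]
xyz [-0.106  0.532  0.003] twist [ 0.     0.011 -3.043]
```

```bash
python3 - <<'E'
from h import *
cv2.imwrite("pics/w4.png",arm.get_image("wrist"));s=arm.observe();print(s["position"],s["force"])
E
```

```text
[0.53862873 0.29981244 0.0560061 ] [ 1.03325795 -0.33492833  3.45856836]
```

View pics/w4.png

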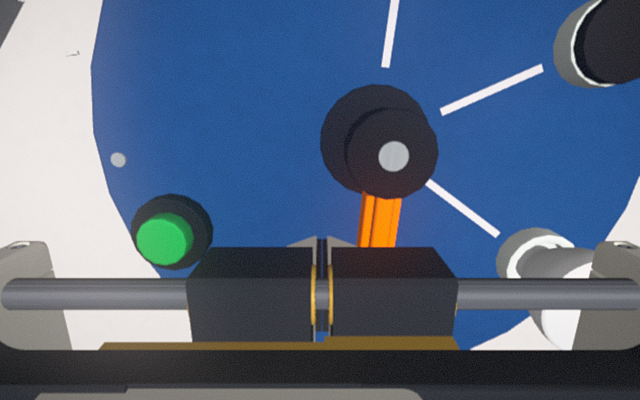

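Emit:
jog_arm(
  moves=[
    {"xyz": [-0.02,0.045,0],"twist": [0,0,-0.25],"grip": 1},
    {"xyz": [-0.065,0.16,0],"twist": [0,0,-0.95],"grip": 1},
    {"xyz": [-0.095,0.285,0],"twist": [0,0,-1.65],"grip": 1},
    {"xyz": [-0.105,0.405,0],"twist": [0,0,-2.35],"grip": 1},
    {"xyz": [-0.105,0.53,0],"twist": [0,0,-3.05],"grip": 1},
  ],
)

```text
clock: 5.05
position: [0.5654, 0.3154, 0.0555]
ee_rot: [0.545, 3.093, -0.001]
force: [0.1, -0.9, 0.7]
width: 0.005
```

```bash
python3 - <<'E'
from h import *
s=arm.observe();print(s["position"],s["force"],s["clock"],s["joints"].round(2))
push([-18,-14,-10,-7,-4])
E
```

```text
[0.56536196 0.31542021 0.05549032] [ 0.0575582  -0.88730119  0.74031006] 5.05 [-0.07  0.82 -0.85  1.64  0.71  1.01  0.06]
xyz [-0.031  0.033 -0.008] twist [-0.004  0.004 -0.198]
xyz [-0.058  0.099 -0.009] twist [-0.004  0.004 -0.598]
xyz [-0.08   0.166 -0.009] twist [-0.005  0.004 -0.998]
xyz [-0.093  0.218 -0.009] twist [-0.005  0.004 -1.298]
xyz [-0.104  0.27  -0.009] twist [-0.005  0.004 -1.598]
```

Emit:
jog_arm(
  moves=[
    {"xyz": [-0.03,0.035,0],"twist": [0,0,-0.2],"grip": 1},
    {"xyz": [-0.06,0.1,0],"twist": [0,0,-0.6],"grip": 1},
    {"xyz": [-0.08,0.165,0],"twist": [0,0,-1.0],"grip": 1},
    {"xyz": [-0.095,0.22,0],"twist": [0,0,-1.3],"grip": 1},
    {"xyz": [-0.095,0.22,0],"twist": [0,0,-1.3],"grip": 1},
  ],
)

```text
clock: 5.68
position: [0.5746, 0.3267, 0.0553]
ee_rot: [0.195, 3.136, 0.0]
force: [0.3, 0.3, 0.2]
width: 0.004
```

```bash
python3 - <<'E'
from h import *
T=wristT();np.save("T5.npy",T);w=arm.get_image("wrist")
s=arm.observe();print(s["position"],s["ee_rot"],s["force"],s["clock"],s["joints"].round(2))
t=cv2.resize(arm.get_image("top")[150:275,255:375],(384,400),interpolation=cv2.INTER_CUBIC)
cv2.imwrite("pics/w5.png",np.hstack([w[:,240:],t]))
E
```

```text
[0.57449645 0.3266028  0.05535175] [1.94872204e-01 3.13550466e+00 2.66107829e-04] [0.64140533 0.17145592 0.45766986] 5.725 [-0.07  0.86 -0.9   1.6   0.75  1.05  0.26]
```

View pics/w5.png

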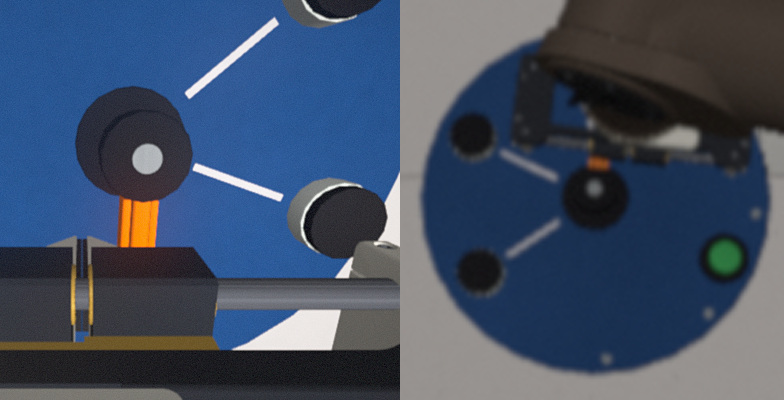

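```bash
python3 - <<'E'
from h import *
T=np.load("T5.npy");im=cv2.imread("pics/w5.png")[190:255,90:180]
cv2.imwrite("pics/c5.png",cv2.resize(im,None,fx=8,fy=8,interpolation=cv2.INTER_CUBIC))
E
```

```text
(no output)
```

View pics/c5.png

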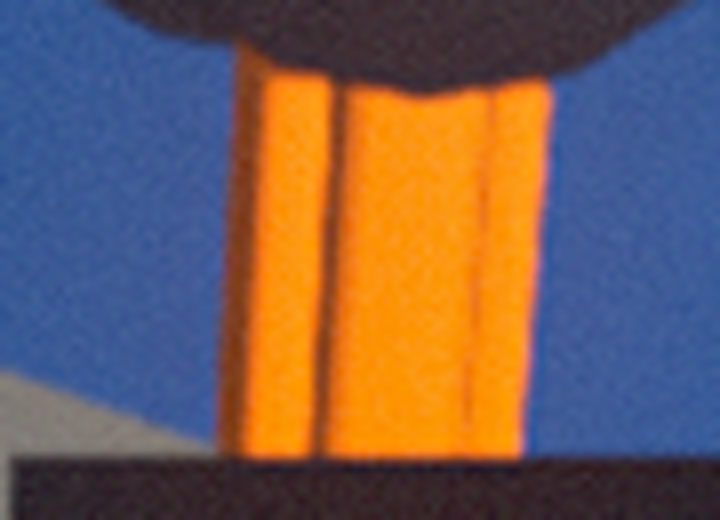

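```bash
cat >> h.py <<'E'
def bar(T,edges,off):
    for a,b,z in edges:
        P=[world("wrist",(off[0]+p[0]/off[2],off[1]+p[1]/off[2]),z,T)[:2] for p in(a,b)]
        d=P[1]-P[0]; th=np.degrees(np.arctan2(d[1],d[0])); n=np.array([-d[1],d[0]])/np.hypot(*d)
        print("edge",P[0].round(4),P[1].round(4),"az",th.round(2),"pivot offset",((PIV-P[0])@n).round(4))
E
python3 - <<'E'
from h import *
bar(np.load("T5.npy"),[((262,75),(242,455),.059),((552,85),(522,455),.059),((345,85),(325,455),.062),((490,90),(467,455),.062)],(330,190,8))
T=np.load("T5.npy")
for u,v in((388,159),):
  for z in(.085,.09,.095): print(world("wrist",(u,v),z,T))
T=np.load("T1.npy");print(world("wrist",(380,118),.09,T))
E
```

```text
edge [0.544  0.3471] [0.566  0.3439] az -8.06 pivot offset 0.0093
edge [0.5465 0.3625] [0.5679 0.3595] az -7.95 pivot offset -0.0063
edge [0.5442 0.3511] [0.5652 0.3483] az -7.65 pivot offset 0.0054
edge [0.5454 0.3587] [0.5661 0.356 ] az -7.31 pivot offset -0.0021
[0.52302853 0.35461697 0.085     ]
[0.52210387 0.35375941 0.09      ]
[0.52117921 0.35290186 0.095     ]
[0.52262139 0.3600179  0.09      ]
```

```bash
python3 - <<'E'
from h import *
def az(T,a,b):
    d=world("wrist",b,.012,T)-world("wrist",a,.012,T);return np.degrees(np.arctan2(d[1],d[0])).round(2)
T=np.load("T1.npy")
print(az(T,(412,102),(469,83)),az(T,(382,73),(397,8)),az(T,(341,87),(296,45)))
T=np.load("T5.npy")
print(az(T,(428,96),(517,20)),az(T,(435,167),(521,198)))
f=lambda u,v:world("top",(255+u/4.8,150+v/4.8),.012)
for a,b in(((289,233),(282,140)),((235,268),(152,229)),((239,332),(162,384))):
    d=f(*b)-f(*a);print(np.degrees(np.arctan2(d[1],d[0])))
push([-3,0,2,2.5,3])
E
```

```text
2.81 63.53 123.46
124.27 63.5
3.8461738880060703
64.11719101588788
123.84613199093288
xyz [-0.042  0.053 -0.011] twist [ 0.001  0.    -0.408]
xyz [-0.061  0.103 -0.011] twist [ 0.001  0.    -0.708]
xyz [-0.072  0.137 -0.011] twist [ 0.001  0.    -0.908]
xyz [-0.075  0.146 -0.011] twist [ 0.001  0.    -0.958]
xyz [-0.077  0.154 -0.011] twist [ 1.000e-03  0.000e+00 -1.008e+00]
```

Emit:
jog_arm(
  moves=[
    {"xyz": [-0.04,0.055,0],"twist": [0,0,-0.4],"grip": 1},
    {"xyz": [-0.06,0.105,0],"twist": [0,0,-0.7],"grip": 1},
    {"xyz": [-0.075,0.145,0],"twist": [0,0,-0.95],"grip": 1},
    {"xyz": [-0.08,0.17,0],"twist": [0,0,-1.1],"grip": 1},
    {"xyz": [-0.08,0.17,0],"twist": [0,0,-1.1],"grip": 1},
  ],
)

```text
clock: 6.4
position: [0.5805, 0.3361, 0.0553]
ee_rot: [0.11, -3.14, 0.0]
force: [-1.4, -0.6, 0.1]
width: 0.006
```

```bash
python3 - <<'E'
from h import *
T=wristT();np.save("T6.npy",T);w=arm.get_image("wrist");cv2.imwrite("pics/w6.png",w)
s=arm.observe();print(s["position"],Ro.from_rotvec(s["ee_rot"]).as_matrix()[:,0],s["force"],s["clock"])
im=w[190:255,330:420]
cv2.imwrite("pics/c6.png",cv2.resize(im,None,fx=8,fy=8,interpolation=cv2.INTER_CUBIC))
E
```

```text
[0.58044741 0.33608506 0.05526878] [-9.97545368e-01 -7.00231208e-02  2.56764078e-05] [-0.194555   -0.84876195  0.19428406] 6.45
```

View pics/c6.png

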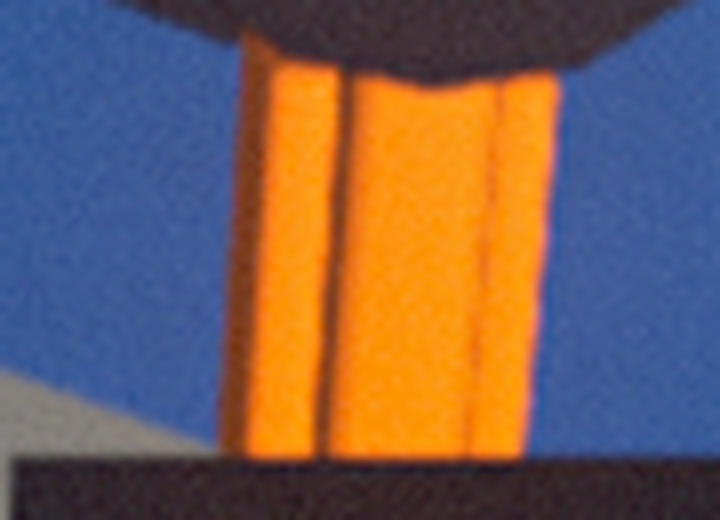

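```bash
python3 - <<'E'
from h import *
bar(np.load("T6.npy"),[((270,70),(245,455),.059),((557,80),(523,455),.059),((352,75),(325,455),.062),((500,80),(468,455),.062)],(330,190,8))
E
```

```text
edge [0.5459 0.3504] [0.5683 0.3514] az 2.44 pivot offset 0.0098
edge [0.5454 0.3659] [0.5672 0.3669] az 2.68 pivot offset -0.0056
edge [0.5451 0.3543] [0.5667 0.3553] az 2.58 pivot offset 0.0059
edge [0.5448 0.3621] [0.5662 0.3631] az 2.64 pivot offset -0.0019
```

Emit:
jog_arm(
  moves=[
    {"xyz": [-0.01,0.016,0],"twist": [0,0,-0.1],"grip": 1},
    {"xyz": [-0.01,0.016,0],"twist": [0,0,-0.1],"grip": 1},
    {"xyz": [0,-0.3,0],"twist": [0,0,0],"grip": 1},
    {"xyz": [0,-0.6,0],"twist": [0,0,0],"grip": 1},
    {"xyz": [0,-0.6,-0.6],"twist": [0,0,0],"grip": 1},
  ],
)

```text
clock: 7.08
position: [0.5831, 0.2948, 0.0886]
ee_rot: [0.106, -3.136, 0.008]
force: [0.2, 0.2, 1.4]
width: 0.008
```

```bash
python3 - <<'E'
from h import *
print(arm.observe()["joints"].round(2))
rel((.475,.2475,.20),140)
E
```

```text
[ 0.01  0.84 -0.96  1.59  0.74  1.12  0.5 ]
xyz [ 1.859 -0.673 -1.845] twist [-0.036 -0.011  4.388]
```

Emit:
jog_arm(
  moves=[
    {"xyz": [0,-0.6,-0.9],"twist": [0,0,0],"grip": 1},
    {"xyz": [0.5,-0.67,-1.8],"twist": [0,0,1],"grip": 1},
    {"xyz": [1.4,-0.67,-1.85],"twist": [0,0,2],"grip": 1},
    {"xyz": [1.86,-0.67,-1.85],"twist": [0,0,3],"grip": 1},
    {"xyz": [1.86,-0.67,-1.85],"twist": [0,0,4],"grip": 1},
  ],
)

```text
clock: 7.7
position: [0.4729, 0.2505, 0.2027]
ee_rot: [0.976, 2.985, -0.002]
force: [0.2, -0.2, -0.2]
width: 0.007
```

```bash
python3 - <<'E'
from h import *
T=wristT();np.save("T7.npy",T);w=arm.get_image("wrist")
s=arm.observe();print(s["position"],s["ee_rot"],s["force"],s["clock"])
cv2.imwrite("pics/w7.png",cv2.resize(w[0:250,150:550],(800,500),interpolation=cv2.INTER_CUBIC))
rel((.473,.248,.06),140)
E
```

```text
[0.47413047 0.25056687 0.20287049] [ 9.89847457e-01  2.97964807e+00 -9.30693930e-04] [ 0.32470296 -0.16013316  0.60709676] 7.75
xyz [-0.006 -0.046  2.381] twist [0.    0.011 0.325]
```

View pics/w7.png

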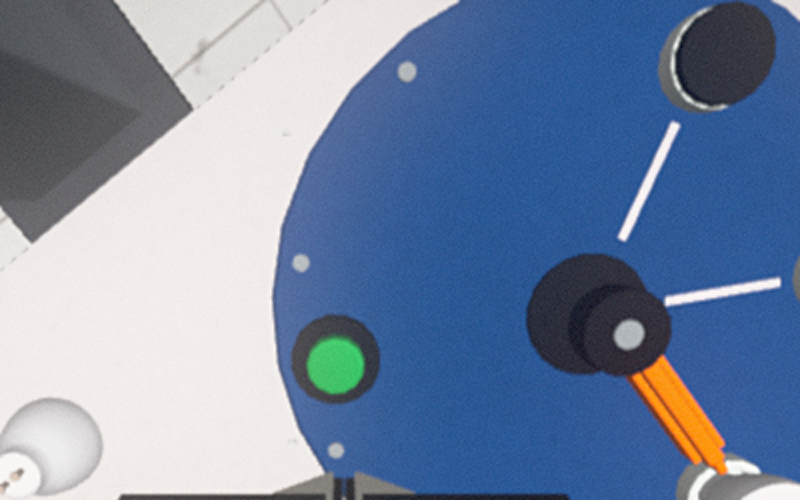

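```bash
python3 - <<'E'
from h import *
T=np.load("T7.npy")
g=lambda u,v,z:world("wrist",(150+u/2,v/2),z,T)
def az(a,b,z):
    d=g(*b,z)-g(*a,z);return np.degrees(np.arctan2(d[1],d[0])).round(2)
print("bar",az((665,358),(723,442),.059),az((648,367),(708,450),.062),"spokes",az((623,240),(676,123),.012),az((667,301),(780,282),.012))
t=g(720,468,.062);print("tip",t,np.degrees(np.arctan2(*(t[:2]-PIV)[::-1])))
T1=np.load("T1.npy")
for z in(.02,.025,.03,.035,.04): print(z,g(336,365,z).round(4),world("wrist",(345,241),z,T1).round(4),world("top",(255+487/4.8,150+385/4.8),z).round(4))
E
```

```text
bar 2.66 3.43 spokes 124.5 63.61
tip [0.60495525 0.36114528 0.062     ] 1.3025454952748785
0.02 [0.4736 0.2445 0.02  ] [0.472  0.2443 0.02  ] [0.4718 0.2456 0.02  ]
0.025 [0.4727 0.2452 0.025 ] [0.4722 0.2464 0.025 ] [0.4713 0.2461 0.025 ]
0.03 [0.4718 0.246  0.03  ] [0.4724 0.2486 0.03  ] [0.4708 0.2465 0.03  ]
0.035 [0.4709 0.2467 0.035 ] [0.4726 0.2507 0.035 ] [0.4702 0.2469 0.035 ]
0.04 [0.47   0.2475 0.04  ] [0.4728 0.2528 0.04  ] [0.4697 0.2473 0.04  ]
```

```bash
python3 - <<'E'
from h import *
im=arm.get_image("top");cv2.imwrite("pics/top8.png",im)
def blob(im):
    h=cv2.cvtColor(im,cv2.COLOR_BGR2HSV);m=cv2.inRange(h,(5,140,80),(22,255,255));m[:, :285]=0;m[:,365:]=0;m[:150]=0;m[270:]=0
    v,u=np.nonzero(m);P=np.array([world("top",(a,b),.06)[:2] for a,b in zip(u,v)]);c=P.mean(0)
    e=np.linalg.svd(P-c)[2][0];e=e*np.sign(e@(c-PIV));return len(u),c,np.degrees(np.arctan2(e[1],e[0])),np.degrees(np.arctan2(*(c-PIV)[::-1])),c-PIV
print(blob(cv2.imread("pics/top0.png")));print(blob(im))
h=im[150:185,295:335].max(2);print(h[::2,::2])
E
```

```text
(127, array([0.5123227, 0.3146013]), np.float64(-108.19045347703667), np.float64(-104.40075631502904), array([-0.0114773, -0.0446987]))
(111, array([0.57343058, 0.36164148]), np.float64(3.7353610097164434), np.float64(2.701112288287451), array([0.04963058, 0.00234148]))
[[148 148 147 148 147 148 148 147 147 148 146 147 147 148 148 148 147 148
  148 148]
 [148 148 147 147 148 148 148 147 148 148 148 148 148 147 147 148 147 148
  148 148]
 [147 148 148 147 147 147 147 147 148 148 148 148 148 147 148 148 147 148
  148 148]
 [148 147 148 148 148 148 147 149 149 148 148 148 148 148 148 147 148 148
  147 147]
 [147 148 148 148 145 145 153 158 160 160 160 151 128 130 140 140 142 147
  147 148]
 [148 146 138 124 109 134 161 162 162 162 161 158 136  94  91  93  99 112
  127 142]
 [124 109  94  88  96 148 162 162 163 162 161 159 156 111  82  81  81  80
   85  93]
 [ 87  82  84  85 110 160 162 162 163 161 160 159 157 127  84  81  80  82
   80  79]
 [ 83  83  83  84 111 161 162 162 162 162 161 159 157 130  84  82  80  81
   80  79]
 [ 82  83  83  83  99 156 163 162 163 162 161 159 157 116  82  81  80  80
   80  79]
 [ 83  83  84  83  88 133 161 162 162 162 162 161 146  93  81  81  81  81
   81  80]
 [ 83  83  84  83  83  93 135 158 162 162 159 148 105  82  81  80  81  81
   81  80]
 [ 84  82  84  84  84  83  89 123 134 139 128 113  83  82  82  81  81  81
   80  80]
 [ 84  82  84  83  84  84  82  83 103 109  95  85  82  81  82  81  81  80
   80  80]
 [ 83  83  83  83  83  84  83  82  81  77  79  82  82  81  82  81  81  81
   80  80]
 [ 83  83  82  82  83  83  84  83  82 138  79  82  82  82  81  82  82  81
   81  81]
 [ 82  83  83  84  83  82  83  83  76 148 113  79  84  82  81  81  82  81
   81  79]
 [ 83  82  82  83  82  82  83  83  99 159 150  89  82  82  81  81  81  81
   80  60]]
```

```bash
python3 - <<'E'
from h import *
R=Ro.from_rotvec(arm.observe()["ee_rot"]).as_matrix();print(np.degrees(np.arctan2(R[1,0],R[0,0])))
rel((.472,.247,.055),143)
E
```

```text
143.88203279907728
xyz [ 0.008 -0.076  2.462] twist [-0.001  0.012  0.088]
```

Emit:
jog_arm(
  moves=[
    {"xyz": [0,-0.08,1.0],"twist": [0,0,0],"grip": 1},
    {"xyz": [0,-0.08,1.9],"twist": [0,0,0],"grip": 1},
    {"xyz": [0,-0.08,2.35],"twist": [0,0,0],"grip": 1},
    {"xyz": [0,-0.08,2.45],"twist": [0,0,0],"grip": 1},
    {"xyz": [0,-0.08,2.45],"twist": [0,0,0],"grip": 1},
  ],
)

```text
clock: 8.43
position: [0.4723, 0.2483, 0.0557]
ee_rot: [-0.967, -2.989, -0.001]
force: [1.1, 0.6, -0.1]
width: 0.002
```

Emit:
jog_arm(
  moves=[
    {"xyz": [0,0,0.04],"twist": [0,0,0],"grip": 1},
    {"xyz": [0,0,0.08],"twist": [0,0,0],"grip": 1},
    {"xyz": [0,0,0.12],"twist": [0,0,0],"grip": 1},
    {"xyz": [0,0,0.12],"twist": [0,0,0],"grip": 1},
  ],
)

```text
clock: 8.93
position: [0.4718, 0.2482, 0.0481]
ee_rot: [0.968, 2.989, -0.0]
force: [-0.3, 0.5, 0.6]
width: -0.001
```

Emit:
jog_arm(
  moves=[
    {"xyz": [0,0,0.03],"twist": [0,0,0],"grip": 1},
    {"xyz": [0,0,0.06],"twist": [0,0,0],"grip": 1},
    {"xyz": [0,0,0.08],"twist": [0,0,0],"grip": 1},
    {"xyz": [0,0,0.08],"twist": [0,0,0],"grip": 1},
  ],
)

```text
clock: 9.43
position: [0.4719, 0.2483, 0.0433]
ee_rot: [0.968, 2.989, 0.0]
force: [0.2, -0.4, 2.3]
width: 0.003
```

Contact is beginning; continue.

Emit:
jog_arm(
  moves=[
    {"xyz": [0,0,0.03],"twist": [0,0,0],"grip": 1},
    {"xyz": [0,0,0.05],"twist": [0,0,0],"grip": 1},
    {"xyz": [0,0,0.05],"twist": [0,0,0],"grip": 1},
  ],
)

```text
clock: 9.8
position: [0.4719, 0.2483, 0.0403]
ee_rot: [0.968, 2.988, 0.0]
force: [0.1, -0.4, 3.9]
width: 0.004
```

Emit:
jog_arm(
  moves=[
    {"xyz": [0,0,0.02],"twist": [0,0,0],"grip": 1},
    {"xyz": [0,0,0.04],"twist": [0,0,0],"grip": 1},
    {"xyz": [0,0,0.04],"twist": [0,0,0],"grip": 1},
  ],
)

```text
clock: 10.18
position: [0.472, 0.2484, 0.039]
ee_rot: [0.968, 2.987, -0.0]
force: [-4.3, -4.3, 20.0]
width: 0.004
```

Emit:
jog_arm(
  moves=[
    {"xyz": [0,0,0.01],"twist": [0,0,0],"grip": 1},
    {"xyz": [0,0,0.01],"twist": [0,0,0],"grip": 1},
    {"xyz": [0,0,-0.2],"twist": [0,0,0],"grip": 1},
    {"xyz": [0,0,-1.0],"twist": [0,0,0],"grip": 1},
    {"xyz": [0,0,-2.0],"twist": [0,0,0],"grip": 1},
  ],
)

```text
clock: 10.8
position: [0.471, 0.2476, 0.1581]
ee_rot: [-0.967, -2.986, 0.003]
force: [1.3, -0.0, 0.3]
width: 0.011
```

Emit:
jog_arm(
  moves=[
    {"xyz": [0,0,-1.0],"twist": [0,0,0],"grip": 1},
    {"xyz": [1,0,-1.0],"twist": [0,0,0],"grip": 1},
    {"xyz": [1,1,-1.0],"twist": [0,0,0],"grip": 1},
    {"xyz": [1,1,-1.0],"twist": [0,0,0],"grip": 1},
  ],
)

```text
clock: 11.3
position: [0.4587, 0.335, 0.2174]
ee_rot: [-0.964, -2.989, -0.003]
force: [0.2, -0.5, -0.2]
width: 0.004
```

```bash
python3 - <<'E'
from h import *
T=wristT();w=arm.get_image("wrist");t=arm.get_image("top")
h=cv2.cvtColor(t,cv2.COLOR_BGR2HSV);m=cv2.inRange(h,(5,140,80),(22,255,255));m[:, :285]=0;m[:,365:]=0;m[:150]=0;m[270:]=0
v,u=np.nonzero(m);print("top orange",len(u),u.mean(),v.mean()); 
o=cv2.imread("pics/top8.png");d=cv2.absdiff(t,o).max(2);print("lamp/plug change",d[155:185,300:330].max(),d[180:245,265:295].max())
print(arm.observe()["position"],arm.observe()["force"],arm.observe()["clock"])
cv2.imwrite("pics/f.png",np.hstack([w[:,::1][:, 100:540],cv2.resize(t[150:275,255:370],(360,400))]))
E
```

```text
top orange 0 nan nan
lamp/plug change 137 91
[0.45809289 0.3323256  0.21729722] [ 0.13930814  0.39671432 -0.35781972] 11.4<stdin>:4: RuntimeWarning: Mean of empty slice.
  ret = ret.dtype.type(ret / rcount)
```

View pics/f.png

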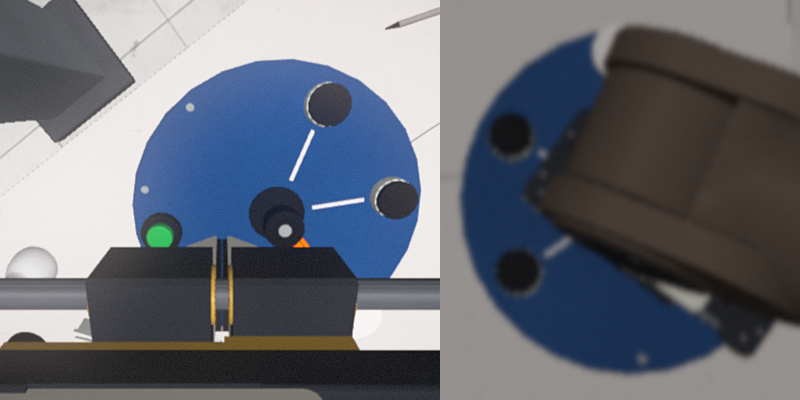

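Emit:
jog_arm(
  moves=[
    {"xyz": [-1,-1,0],"twist": [0,0,0],"grip": 1},
    {"xyz": [-1,-1.5,0],"twist": [0,0,0],"grip": 1},
    {"xyz": [-1.5,-2.2,0],"twist": [0,0,0],"grip": 1},
    {"xyz": [-1.5,-2.2,0],"twist": [0,0,0],"grip": 1},
    {"xyz": [-1.5,-2.2,0],"twist": [0,0,0],"grip": 1},
  ],
)

```text
clock: 12.02
position: [0.4539, 0.172, 0.2181]
ee_rot: [0.971, 2.987, 0.0]
force: [-0.5, 0.3, 0.4]
width: 0.004
```

```bash
python3 - <<'E'
from h import *
t=arm.get_image("top")
def blob(im):
    h=cv2.cvtColor(im,cv2.COLOR_BGR2HSV);m=cv2.inRange(h,(5,140,80),(22,255,255));m[:, :285]=0;m[:,365:]=0;m[:150]=0;m[270:]=0
    v,u=np.nonzero(m);return len(u),u.mean(),v.mean()
o=cv2.imread("pics/top8.png");z=cv2.imread("pics/top0.png")
print(blob(o),blob(t))
for r in((300,155,325,185),(268,180,295,245),(345,218,368,242),(400,200,460,262)):
    a,b,c,d=r;print(r,[int(cv2.absdiff(t,k)[b:d,a:c].max()) for k in(o,z)])
print(arm.observe()["position"],arm.observe()["force"],arm.observe()["clock"])
E
```

```text
(111, np.float64(314.3243243243243), np.float64(191.981981981982)) (111, np.float64(314.3243243243243), np.float64(191.981981981982))
(300, 155, 325, 185) [3, 114]
(268, 180, 295, 245) [4, 14]
(345, 218, 368, 242) [90, 35]
(400, 200, 460, 262) [132, 129]
[0.45376892 0.17294762 0.21814223] [-0.68450478  0.64578651 -0.05363789] 12.075
```

```bash
python3 - <<'E'
from h import *
t=arm.get_image("top");z=cv2.imread("pics/top0.png")
print("lamp",cv2.absdiff(t,z)[150:175,298:328].max())
for k in(z,t):
    m=cv2.inRange(cv2.cvtColor(k,cv2.COLOR_BGR2HSV),(45,100,50),(80,255,255))[215:245,340:372];v,u=np.nonzero(m);print("button",len(u),u.mean(),v.mean())
print(arm.sign_off())
E
```

```text
lamp 15
button 92 16.054347826086957 14.869565217391305
button 94 16.127659574468087 14.946808510638299
the job is handed in; nothing more can be done
None
```

The selector arm now points at the lamp, and the green button was pressed and released after that. I handed the job in at about 12 s of robot time.

- **Selector arm:** I pushed it anticlockwise by about 108° with the closed fingertips on its right side, without pinching. It sits at about 2.7–3.7° in world azimuth by most readings; the lamp measures 3.0–3.8°. One rougher tip reading gave 1.3°. The arm did not move during the press.
- **Button:** I pressed until the force jumped from about 4 N to 20 N, well past the 5 N spring force, so it reached its end stop. After release the top camera shows the button where it was at the start.
- **Lamp and plugs:** the top camera shows no change from the start.
- **Spare bulb, tape and terminal strip:** I kept clear of these and felt no contact. I could not confirm their positions in the last picture, because that region differed from the earlier ones, probably because the robot arm was in it.

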